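Undo the mandrel clamp of unknown thread

TASK

Open the steel mandrel clamp with the socket key: lift the key from its wooden stand, work its square socket down fully over the square nut in the clamp's well, feel which way the nut gives (some of these clamps have a left-hand thread, and you cannot see which) and turn it that way by a good 50 degrees (up to about 65), so that the hold-down strap swings clear of the mandrel. Then stand the key upright in its wooden stand again and let go, leaving the mandrel lying in its cradle and the other things on the bench where they are.

Things in the scene. Friction and masses are not known exactly. Their poses are not given: they have to be found in the camera images.
- key_bar (a point): centre of the T-bar on top of the upright steel socket key, which starts in the stand. The bar is 100 mm long (this point's x), 14 mm wide (y), 18 mm high. Below it a round shaft 12 mm thick and 54 mm long, then a round head 34 mm across and 26 mm high. The key is 98 mm tall, about 0.35 kg; its foot lies 89 mm below this point
- key_foot (a point): centre of the key's underside, the mouth of the square socket in its head: 22.4 mm wide and 18 mm deep inside, flats parallel to the bar and across it; axes as key_bar, z up along the shaft
- stand_hole (a point): centre of the mouth of the round hole in the top of the fixed wooden key stand (80 x 80 x 36 mm). The hole is 42 mm across and 30 mm deep with a 5 mm bevel; z up
- clamp_well (a point): centre of the mouth of the round well in the top of the fixed steel clamp block (110 x 110 x 50 mm), on the nut's axis; z up, x towards the mandrel cradle. The well is 39 mm across, 20 mm deep, with a 4 mm bevelled mouth
- nut_top (a point): centre of the top of the square steel nut in the well, 4 mm below the well's mouth (axes of the clamp, NOT of the nut, which may stand at any angle). The nut is 20 mm wide, 16 mm high, too close to the wall for fingers. A key resting on its corners has its foot at this height; fully dropped on, its foot is 16 mm lower, on the well's floor
- nut (a joint): angle of the nut in rad from its tight start at 0, positive anticlockwise from above, range -1.2 to 1.2. It turns one way only, hidden and different from start to start: the other way it comes up solid within 0.06 rad. Loosening takes about 0.25 N m all along and it stays where it is left. The fitted key has up to 0.15 rad of play on it either way
- strap (a joint): angle in rad of the steel hold-down strap, a flat arm 34 x 13 x 8 mm on a pivot 66 mm from the nut's axis; at 0 it points along the clamp's x across the mandrel. The nut drives it: 1.6 times the nut's angle, the same way round
- mandrel_mid (a point): middle of the wire-wound steel mandrel, a rod 19 mm thick and 190 mm long lying level in the cradle under the strap, 90 mm from the nut's axis; leave it there
- dish_a: shallow terracotta dish of wire rings, 104 mm across, 34 mm high, origin under its centre; leave it alone
- dish_b: smaller terracotta dish of wire rings, 90 mm across, 34 mm high, origin under its centre; leave it alone
- spool: grey flanged spool, 68 mm across, 50 mm high, origin under its centre; leave it alone
- pliers: pliers lying flat, 140 mm long along their x, 60 mm wide, 12 mm high, origin at the underside near the pivot; leave them alone
Things that resemble listed ones, but are neither listed nor needed, are in the scene too. Leave any purple look-alike of the part that bears key_bar alone. What is shaped like the part that bears stand_hole but yellow is not meant.

How it is judged:
By the outcome, as a careful person would: the job done as asked, in the order asked, and still so for the second after the job is handed in, with the robot touching nothing.
It also fails if it takes over 72 s, if anything falls off the work surface, if the arm or the gripper's body presses on something with over 40 N, if the wrist force passes 120 N, or if a joint passes its speed limit or range.

ROBOT

A 7-joint arm with a two-finger parallel gripper is mounted at the origin on the work surface. World frame = base frame: x ahead of the robot, y to its left, z up, the work surface at z = 0. Lengths are in m, angles in rad, forces in N, time in s.
With the tool pointing down it reaches from about 0.4 to 0.875 m from the base axis. Payload 6.5 kg.
Tool frame: the origin (TCP) lies midway between the tips of the shut fingers; the grasp point (between the pads) lies 19 mm behind it; z points along the fingers, y is the direction in which the jaws open and shut (so a half turn about z gives the same grasp; the last joint's range is limited). The gripper opens to 85 mm and grips with 20 to 120 N. Pads are 22 mm wide; open, the fingers measure 114 mm over their backs; the gripper's body (76 mm by 85 mm) begins 54 mm behind the grasp point. The pads swing forward as they close: fully open they stand 13 mm farther back than shut.
Start: joints at [-1.365, 0.536, -0.004, 1.538, 0.003, 1.067, -0.071], TCP at [0.174, 0.626, 0.231] pointing down, gripper open.
Joint ranges: [-2.7, 2.7], [-0.37, 2.16], [-1.27, 1.26], [0.24, 2.4], [-1.31, 4.45], [0.19, 1.91], [-2.76, 2.76]. Speed limits (rad/s): [2.39, 2.39, 3.14, 3.14, 3.14, 3.14, 3.14].

INTERFACE

Orientations are given as a unit quaternion [x, y, z, w].
In Python, from bench import ctrl, sensors, cams, order gives the robot as it stands. Calls block until the motion is done:
- ctrl.reach(position, orientation): joint-space move of the TCP to a pose.
- ctrl.move_l(position, ori=None, speed=0.15, threshold=None): straight line of the TCP; ori=None keeps the orientation; speed is the mean speed in m/s. With threshold (N) it stops when the force on the tool has changed by that much, and returns True; else False.
- ctrl.movej(angles): joint-space move.
- ctrl.move_gripper(opening, force=None): finger opening in m; force is the grip in N (None keeps the last); returns when the fingers have stopped.
- ctrl.sleep(seconds).
- ctrl.ik(position, orientation): joint angles nearest the present ones, or None.
- sensors.get_state(): the state.
- cams.get_image(name): name is "side" or "top" or "wrist"; returns (picture, depth): 384x512x3 uint8, blue, green, red; 384x512 float32, m along the optical axis (not along the pixel's ray), 0 where there is no reading.
- cams.camera_model(name): a dict with "vertical_fov" (degrees; the focal length in pixels is half the picture's height over the tangent of half this angle, whatever the lens; pixels are square), "cx", "cy" (the principal point, pixels), "distortion" ([k1, k2, p1, p2, k3] as OpenCV has them; the pictures are not rectified), "origin" and "orientation" of the camera in the world; the wrist camera has in their place "T_tool_cam" (4x4, takes a point from camera to tool coordinates, whose origin is the TCP and whose axes are the flange's). Camera axes: x right, y down, z forward; pixel columns grow to the right and rows downward; lengths in m; the calibration is good to about 2 mm. A picture is of the moment at which its call begins: read the wrist's pose just before it. camera_model takes no time and is no camera call.
A pose or a line that the arm cannot do raises ctrl.IKError and nothing moves.
- order.finish_job(): hands the job in, once; it reports no verdict.
The state is a dict: "time_s": time; "joints": joint angles; "qd": joint speeds; "tau": joint torques, N m; "ee_pos": TCP position; "eef_rot": TCP orientation; "wrist_force": force on the tool from outside, world axes, zero at the start; "ft_torque": the same for the moment, N m; "finger_gap": finger opening in m.
Only numpy, scipy, OpenCV 4.12 (cv2) and the standard library are available. Lean on these libraries where they do the work, as an engineer would, in place of code of your own. Each camera call takes 0.05 s, during which the arm holds its last target.

## Working session

There is one attempt and no reset: what is moved stays moved. The work goes in short steps, each a Python script; the robot and the scene stay as the last script left them, time stands still between calls to the robot, and variables do not carry over. Pictures are saved under pics/ and viewed, and the job is handed in when it is done.

```bash
mkdir -p pics; ls
cat > h.py <<'E'
import numpy as np, cv2
from scipy.spatial.transform import Rotation as R
from bench import ctrl, sensors, cams, order
def K(name):
    m=cams.camera_model(name); f=192/np.tan(np.radians(m['vertical_fov'])/2)
    return np.array([[f,0,m['cx']],[0,f,m['cy']],[0,0,1.]]),np.array(m['distortion'],float),m
def pose(name,st=None):
    k,d,m=K(name)
    if name=='wrist':
        T=np.array(m['T_tool_cam']); Rt=R.from_quat(st['eef_rot']).as_matrix()
        return Rt@T[:3,:3], Rt@T[:3,3]+np.array(st['ee_pos'])
    o=np.array(m['orientation'],float)
    r=R.from_quat(o).as_matrix() if o.size==4 else o.reshape(3,3)
    return r,np.array(m['origin'])
def cloud(name,depth,st=None):
    k,d,m=K(name); h,w=depth.shape
    u,v=np.meshgrid(np.arange(w),np.arange(h))
    p=cv2.undistortPoints(np.stack([u,v],-1).reshape(-1,1,2).astype(np.float64),k,d).reshape(h,w,2)
    P=np.dstack([p[...,0]*depth,p[...,1]*depth,depth])
    r,t=pose(name,st); W=P@r.T+t; W[depth<=0]=np.nan
    return W
def onplane(name,uv,z,st=None):
    k,d,m=K(name); p=cv2.undistortPoints(np.array(uv,float).reshape(-1,1,2),k,d).reshape(-1,2)
    r,t=pose(name,st); D=np.c_[p,np.ones(len(p))]@r.T
    return t+D*((z-t[2])/D[:,2])[:,None]
def shot(name,fn):
    st=sensors.get_state(); im,de=cams.get_image(name)
    cv2.imwrite('pics/'+fn+'.png',im); np.savez('pics/'+fn+'.npz',im=im,de=de,W=cloud(name,de,st),pos=st['ee_pos'],rot=st['eef_rot'])
    return im,de,st
E
python3 - <<'E'
from h import *
for n in('side','top','wrist'): shot(n,n+'0'); print(n,cams.camera_model(n))
print(sensors.get_state())
E
```

```text
pics
side {'vertical_fov': 43.18760290160256, 'cx': 251.2711936577678, 'cy': 192.71955956525056, 'distortion': array([-0.20018432,  0.        ,  0.        ,  0.        ,  0.        ]), 'origin': array([-0.04518104, -0.81722636,  0.84990492]), 'orientation': array([ 0.85651535, -0.25889318,  0.1250145 , -0.42863405])}
top {'vertical_fov': 45.20856629235477, 'cx': 258.23076129692436, 'cy': 184.8329658767969, 'distortion': array([-0.0187841,  0.       ,  0.       ,  0.       ,  0.       ]), 'origin': array([0.28580004, 0.02590198, 1.21651   ]), 'orientation': array([ 0.73737389, -0.66614706,  0.07485161, -0.08321707])}
wrist {'vertical_fov': 71.1322802331972, 'cx': 255.38172643820036, 'cy': 189.8903804795876, 'distortion': array([-0.01230766,  0.        ,  0.        ,  0.        ,  0.        ]), 'T_tool_cam': array([[ 3.52157310e-04, -9.52694874e-01, -3.03928203e-01,
         7.78370246e-02],
       [ 9.99997856e-01,  9.55699840e-04, -1.83705816e-03,
        -1.26789570e-03],
       [ 2.04062003e-03, -3.03926904e-01,  9.52693168e-01,
        -1.42573184e-01],
       [ 0.00000000e+00,  0.00000000e+00,  0.00000000e+00,
         1.00000000e+00]])}
{'time_s': 0.15, 'joints': array([-1.36519724,  0.53702113, -0.00439144,  1.53865981,  0.00256234,
        1.06730492, -0.07121754]), 'qd': array([ 8.49400435e-04,  2.34713938e-04, -8.10521218e-04, -3.55150101e-03,
       -4.40353778e-08,  1.63262683e-03,  1.00765167e-03]), 'tau': array([ 9.08068596e-04, -5.83785689e+01,  1.04937114e+00, -2.59354430e+01,
        1.24248670e-02,  6.48453584e-03,  3.87271825e-06]), 'ee_pos': array([0.17439443, 0.62564879, 0.23059068]), 'eef_rot': array([ 1.35483980e-01,  9.90779294e-01, -6.92208036e-04, -4.67980689e-05]), 'wrist_force': array([ 0.71783573, -0.60746971,  0.14773397]), 'ft_torque': array([ 0.067817  ,  0.02813339, -0.00508191]), 'finger_gap': 0.08548025994437922}
```

View pics/top0.png

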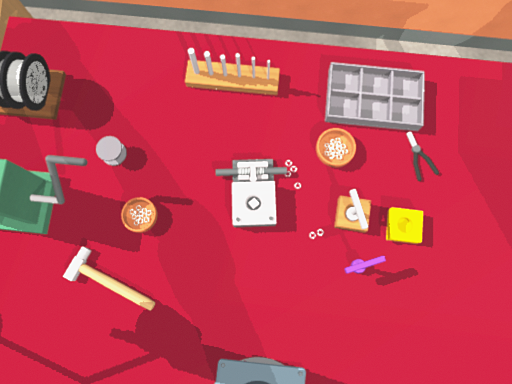

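View pics/side0.png

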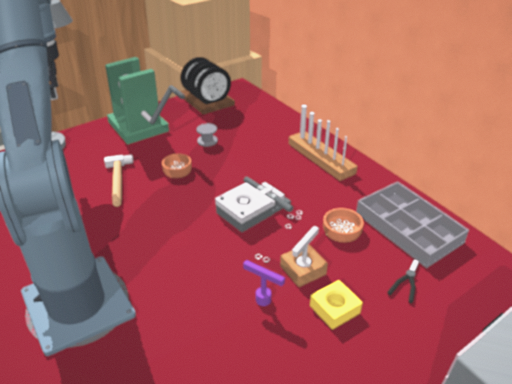

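View pics/wrist0.png

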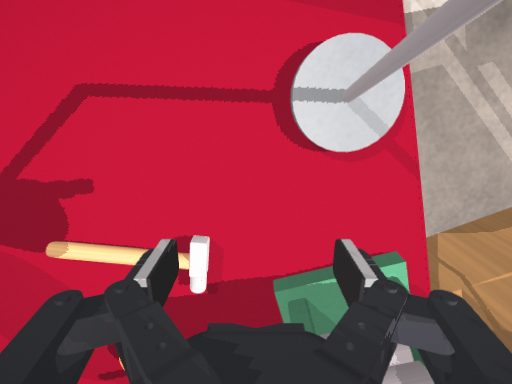

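Run:
```python
import cv2,numpy as np
a=cv2.imread('pics/top0.png'); b=cv2.imread('pics/side0.png')
c=np.hstack([cv2.resize(a[145:240,205:305],(400,380),interpolation=2),cv2.resize(a[165:260,310:410],(400,380),interpolation=2)])
cv2.imwrite('pics/crop0.png',c)
d=np.load('pics/top0.npz');W=d['W']
for u,v in [(353,210),(357,197),(362,225),(352,213),(340,225),(254,203),(240,215),(254,185),(405,240)]: print(u,v,W[v,u].round(4))
np.set_printoptions(suppress=True,linewidth=160)
print((W[195:232,330:380:2,2]*1000).round()[::2])
```

```text
353 210 [ 0.5103 -0.1961  0.0445]
357 197 [ 0.5314 -0.192   0.1081]
362 225 [ 0.4642 -0.2087  0.1042]
352 213 [ 0.5025 -0.1942  0.0433]
340 225 [ 0.4698 -0.167   0.0333]
254 203 [0.5023 0.0595 0.0468]
240 215 [0.4673 0.0919 0.0485]
254 185 [0.5476 0.0641 0.0561]
405 240 [ 0.4486 -0.3371  0.0288]
[[  1.   1.   3.   3.   3.   5.  -3.  -3.   1.  -1.   2. 103. 106. 108.  -4.   0.  -4.   0.   2.  -1.   3.   0.  -3.  -2.  -1.]
 [  0.  -1.   2.  -1.  -1.  35.  38.  40.  35.  36.  36.  96. 103. 104. 105.  -2.   2.  -2.   2.   3.  -2.  -1.   1.  -2.  -1.]
 [ -2.   1.  -3.   5.   3.  37.  34.  38.  38.  37.  34.  92. 104. 106. 102.  37.  37.  36.   3.   3.  -3.   2.  -6.   0.   0.]
 [  2.   8.  -1.  -3.   5.  36.  35.  37.  39.  36.  39.  36. 101. 103. 105.  37.  37.  35.  36.  35.  37.  -0.   2.  -0.  -1.]
 [  1.   1.   1.  -0.  12.  35.  37.  38.  33.  36.  34.  35. 100. 105. 103. 108.  36.  35.  35.  33.  33.  -3.  -5.   1.   1.]
 [  1.  -2.   0.  -1.  18.  37.  34.  34.  38.  34.  37.  25.  91. 100. 105. 102.  34.  36.  38.  35.  35.  -1.   3.  -1.   2.]
 [ -3.  -0.  -2.  -3.  22.  39.  33
[... 929 characters left out ...]
34.  34.  96. 104. 104. 105.  33.   1.   1.   1.   0.  -4.]
 [ -0.   5.   3.  23.  37.  39.  36.  35.  36.  34.  34.  39.  34.  33.  39.  91. 100. 105. 106.  34.   1.   1.  -3.  -2.   5.]
 [  1.  -1.  -7.  28.  37.  33.  38.  32.  36.  31.  33.  39.  38.  38.  36.  40. 104. 105. 105.  37.   1.   1.   3.   0.   1.]
 [  1.  -0.   5.   1.   7.  13.  20.  25.  30.  31.  36.  37.  37.  36.  37.  38.  97. 104. 103.  -1.   4.   0.  -2.   3.  -0.]
 [  4.   3.   2.  -1.   0.   1.   1.   2.  -0.  -0.   8.  17.  19.  24.  30.  36.  35.  38.  40.   2.  -2.  -3.   4.   1.  -2.]
 [  1.  -1.  -0.   3.   1.  -2.   0.   1.   1.  -3.  -6.   1.   2.   0.  -0.  -1.   2.  11.  -3.   3.  -3.  -1.   1.  -0.   0.]]
```

View pics/crop0.png

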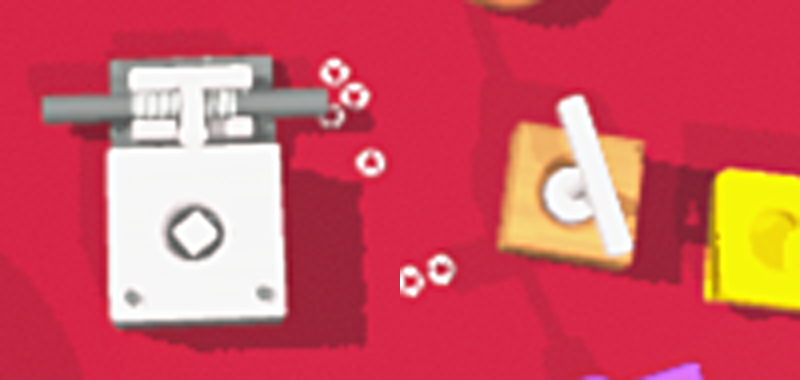

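```bash
cat >> h.py <<'E'
def q(deg):
    p=np.radians(deg); c,s=np.cos(p),np.sin(p)
    return R.from_matrix(np.array([[c,s,0],[s,-c,0],[0,0,-1.]])).as_quat()
def yaw(st):
    x=R.from_quat(st['eef_rot']).as_matrix()[:,0]; return np.degrees(np.arctan2(x[1],x[0]))
E
python3 - <<'E'
from h import *
print(yaw(sensors.get_state()))
for nm,p in [('clamp',[.503,.06,.1]),('stand',[.5,-.196,.09])]:
  for a in range(0,360,20):
    j=ctrl.ik(p,q(a)); print(nm,a,None if j is None else np.round(j,2))
E
```

```text
164.42678597597043
clamp 0 [-0.7   0.58  0.64  2.04 -0.54  0.7  -1.29]
clamp 20 [-0.67  0.56  0.59  2.04 -0.49  0.68 -0.98]
clamp 40 [-0.64  0.55  0.56  2.03 -0.46  0.68 -0.66]
clamp 60 [-0.61  0.54  0.51  2.03 -0.42  0.67 -0.35]
clamp 80 [-0.57  0.53  0.46  2.03 -0.38  0.66 -0.04]
clamp 100 [-0.53  0.52  0.41  2.03 -0.33  0.65  0.27]
clamp 120 [-0.49  0.51  0.36  2.03 -0.29  0.65  0.58]
clamp 140 [-0.44  0.51  0.29  2.02 -0.24  0.64  0.88]
clamp 160 [-0.39  0.5   0.23  2.02 -0.19  0.64  1.18]
clamp 180 [-0.35  0.5   0.17  2.02 -0.14  0.64  1.49]
clamp 200 [-0.3   0.49  0.12  2.02 -0.09  0.64  1.8 ]
clamp 220 [-0.25  0.49  0.05  2.01 -0.04  0.64  2.1 ]
clamp 240 [-0.18  0.49 -0.04  2.01  0.03  0.64  2.38]
clamp 260 [-0.11  0.5  -0.13  2.    0.1   0.65  2.67]
clamp 280 [-0.98  0.81  1.09  2.05 -0.95  0.91 -2.32]
clamp 300 [-0.98  0.81  1.09  2.05 -0.95  0.91 -1.97]
clamp 320 [-0.98  0.81  1.09  2.05 -0.95  0.91 -1.62]
clamp 340 [-0.98  0.81  1.09  2.05 -0.95  0.91 -1.27]
stand 0 [-0.31  0.71  0.81  1.97 -0.73  0.79 -0.63]
stand 20 [-0.34  0.73  0.87  1.97 -0.78  0.81 -0.24]
stand 40 [-0.38  0.77  0.94  1.97 -0.85  0.85  0.16]
stand 60 [-0.37  0.77  0.92  1.97 -0.84  0.84  0.5 ]
stand 80 [-0.35  0.74  0.88  1.97 -0.8   0.82  0.82]
stand 100 [-0.31  0.71  0.82  1.97 -0.74  0.79  1.12]
stand 120 [-0.23  0.66  0.7   1.97 -0.63  0.74  1.37]
stand 140 [-0.11  0.61  0.53  1.96 -0.47  0.69  1.58]
stand 160 [-0.04  0.59  0.43  1.96 -0.38  0.68  1.85]
stand 180 [-0.01  0.58  0.4   1.96 -0.35  0.67  2.17]
stand 200 [-0.01  0.58  0.39  1.95 -0.34  0.67  2.51]
stand 220 [ 0.84  0.67 -0.72  1.9   0.61  0.8   2.05]
stand 240 [ 0.95  0.74 -0.9   1.9   0.76  0.88  2.28]
stand 260 [-0.46  0.88  1.09  1.98 -0.99  0.95 -2.17]
stand 280 [-0.46  0.88  1.09  1.98 -0.99  0.95 -1.82]
stand 300 [-0.46  0.88  1.09  1.98 -0.99  0.95 -1.47]
stand 320 [-0.46  0.88  1.09  1.98 -0.99  0.95 -1.12]
stand 340 [-0.36  0.75  0.9   1.97 -0.82  0.83 -0.91]
```

Run:
```python
from h import *
ctrl.reach([.50,.05,.18],q(80)); shot('wrist','w1'); print(sensors.get_state()['time_s'])
ctrl.reach([.495,-.21,.22],q(14)); shot('wrist','w2'); st=sensors.get_state(); print(st['time_s'],st['wrist_force'],st['ft_torque'])
```

```text
2.5583
3.6333 [-0.58747918  0.90475023  1.01229387] [ 0.04764612  0.00654705 -0.01495453]
```

View pics/w1.png

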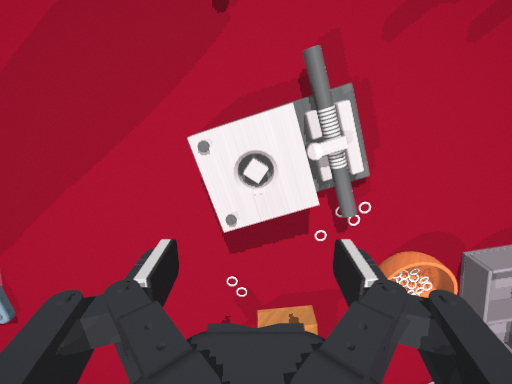

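View pics/w2.png

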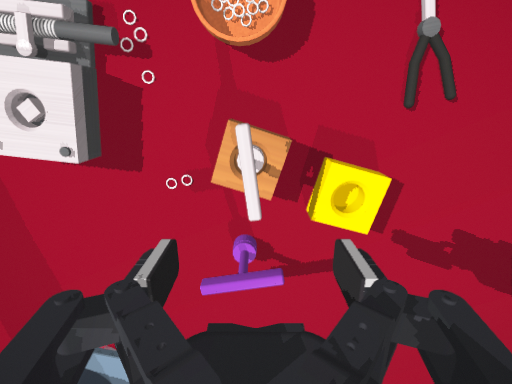

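Run:
```python
from h import *
np.set_printoptions(suppress=True,precision=4)
def rect(P):
    r=cv2.minAreaRect((P*1000).astype(np.float32)); return np.round(r[0],1),np.round(r[1],1),round(r[2],1)
for f in('w2','top0'):
    d=np.load(f'pics/{f}.npz');W=d['W'];im=d['im']
    m=(np.abs(W[...,0]-.5)<.08)&(np.abs(W[...,1]+.2)<.06)&(W[...,2]>.095)&(W[...,2]<.115)
    P=W[m]; print(f,'bar',rect(P[:,:2]),np.median(P[:,2]),P[:,:2].mean(0), m.sum())
    sat=im.max(2).astype(int)-im.min(2)
    n,l,s,c=cv2.connectedComponentsWithStats(((sat<60)&m).astype(np.uint8)); 
    m2=(np.abs(W[...,0]-.5)<.06)&(np.abs(W[...,1]+.195)<.06)&(np.abs(W[...,2]-.036)<.006); print('stand',rect(W[m2][:,:2]),W[m2][:,:2].mean(0))
for f in('w1','top0'):
    d=np.load(f'pics/{f}.npz');W=d['W']; 
    m=(np.abs(W[...,0]-.5)<.1)&(np.abs(W[...,1]-.06)<.09)&(np.abs(W[...,2]-.05)<.006)
    mm=cv2.morphologyEx(m.astype(np.uint8),cv2.MORPH_OPEN,np.ones((9,9)))>0 if f=='w1' else m
    print(f,'block',rect(W[mm][:,:2]),np.median(W[mm][:,2]))
d=np.load('pics/w1.npz');im=d['im']
c=cv2.resize(im[140:204,222:292],None,fx=8,fy=8,interpolation=2);cv2.imwrite('pics/c1.png',c)
d=np.load('pics/w2.npz');im=d['im']
c=cv2.resize(im[110:230,205:305],None,fx=5,fy=5,interpolation=2);cv2.imwrite('pics/c2.png',c)
```

```text
w2 bar (array([ 504.1, -200.4]), array([99.5, 14.1]), 21.8) 0.10365514880905469 [ 0.5072 -0.1994] 1370
stand (array([ 503.8, -200.6]), array([80.3, 80.3]), 86.6) [ 0.5054 -0.2016]
top0 bar (array([ 505.3, -199.7]), array([98.6, 15.8]), 20.8) 0.10385987321549539 [ 0.5048 -0.1991] 257
stand (array([ 505.9, -199.9]), array([81.2, 81.1]), 86.1) [ 0.5047 -0.1951]
w1 block (array([501.6,  60. ]), array([110.2, 110.5]), 7.7) 0.0499428835970446
top0 block (array([523.1,  63. ]), array([149.2, 109.7]), 8.0) 0.05010540424070831
```

View pics/c1.png

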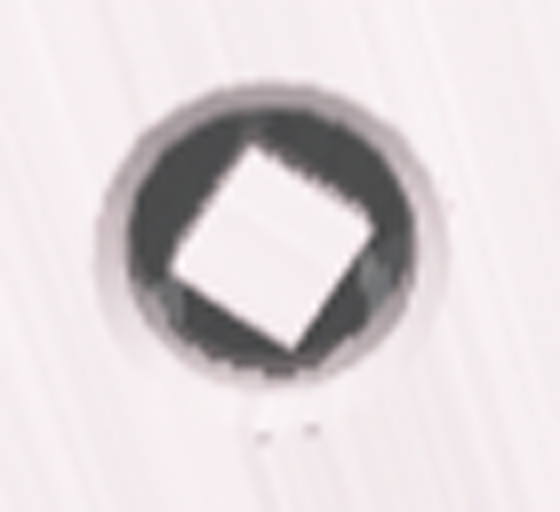

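View pics/c2.png

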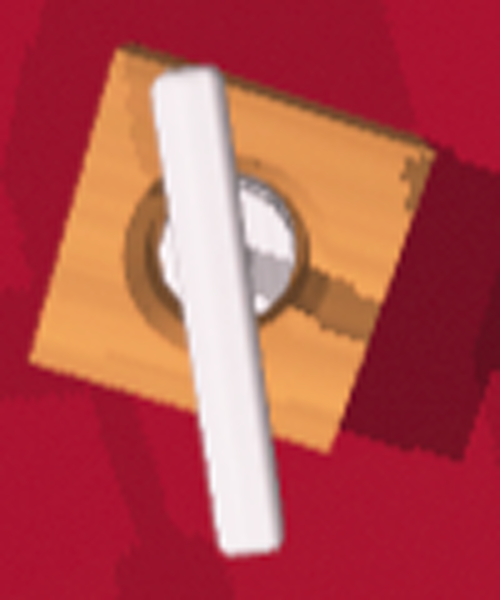

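Run:
```python
from h import *
np.set_printoptions(suppress=True,precision=4)
d=np.load('pics/w1.npz');st={'ee_pos':d['pos'],'eef_rot':d['rot']}
im=d['im'];g=cv2.cvtColor(im,6);sub=g[140:204,222:292]
big=cv2.resize(sub,None,fx=8,fy=8,interpolation=2)
_,b=cv2.threshold(big,170,255,0); n,l,s,c=cv2.connectedComponentsWithStats((b>0).astype(np.uint8))
k=l[245,272]; cnt=max(cv2.findContours((l==k).astype(np.uint8),0,1)[0],key=cv2.contourArea)[:,0,:]
uv=(cnt+.5)/8-.5+[222,140]
P=onplane('wrist',uv,.046,st); r=cv2.minAreaRect((P[:,:2]*1000).astype(np.float32)); print('nut',r)
c4=np.array([[253,145],[372,226],[292,350],[170,268]])/8-.44+[222,140]; Q=onplane('wrist',c4,.046,st); print(Q, Q.mean(0)); e=np.roll(Q,-1,0)-Q; print(np.linalg.norm(e,axis=1),np.degrees(np.arctan2(e[:,1],e[:,0])))
# well rim ellipse
th=np.array([[100,255],[445,255],[272,85],[272,385]])/8-.44+[222,140]; print(onplane('wrist',th,.05,st))
d=np.load('pics/top0.npz');W=d['W'];
m=(np.abs(W[...,0]-.4)<.06)&(np.abs(W[...,1]+.2)<.12)&(W[...,2]>.05)&(W[...,0]<.46); print('purple',W[m].min(0),W[m].max(0))
```

```text
nut ((503.5841064453125, 61.28089141845703), (21.25246810913086, 20.463306427001953), 46.64771270751953)
[[0.5035 0.0749 0.046 ]
 [0.5171 0.0616 0.046 ]
 [0.5039 0.0466 0.046 ]
 [0.4899 0.0605 0.046 ]] [0.5036 0.0609 0.046 ]
[0.019  0.02   0.0198 0.0198] [ -44.453  -131.5066  135.1867   46.3303]
[[0.4815 0.0648 0.05  ]
 [0.5259 0.0571 0.05  ]
 [0.5074 0.0828 0.05  ]
 [0.5006 0.0434 0.05  ]]
purple [ 0.349  -0.2672  0.0858] [ 0.4598 -0.1763  0.105 ]
```

Run:
```python
from h import *
np.set_printoptions(suppress=True,precision=4)
o=q(21.3); x,y=.5043,-.2003
ctrl.reach([x,y,.15],o); 
print(ctrl.move_l([x,y,.077],speed=.1,threshold=8)); st=sensors.get_state();print(st['ee_pos'],st['wrist_force'])
ctrl.move_gripper(0.0,80); st=sensors.get_state(); print(st['finger_gap'],st['ee_pos'],st['wrist_force'],st['ft_torque'])
ctrl.move_l([x,y,.19],speed=.1); st=sensors.get_state(); print(st['time_s'],st['finger_gap'],st['wrist_force'],st['ft_torque'])
shot('wrist','w3'); shot('side','s3')
```

```text
False
[ 0.5047 -0.2006  0.0775] [ 0.1671  0.0997 -0.4392]
0.012522683930601911 [ 0.5043 -0.1998  0.0772] [-0.9957  2.1921  4.1984] [ 0.5642  0.3329 -0.0233]
6.85 0.012156058054100048 [ 0.4769  1.077  -4.0099] [0.0057 0.0397 0.0622]
```

View pics/w3.png

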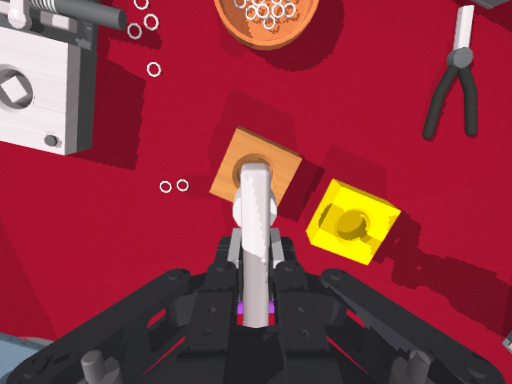

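View pics/s3.png

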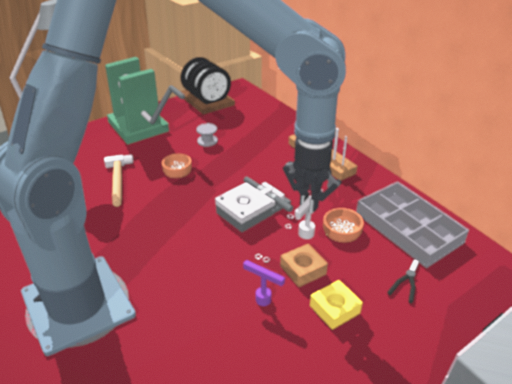

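```bash
python3 - <<'E'
from h import *
np.set_printoptions(suppress=True,precision=4)
d=np.load('pics/w3.npz');W=d['W'];im=d['im'];Rm=R.from_quat(d['rot']).as_matrix()
T=(W-d['pos'])@Rm
for a,b in((162,330),):
    m=np.zeros(W.shape[:2],bool);m[a:b,225:285]=1
    m&=(T[...,2]<-.02)&(T[...,2]>-.04)&(np.abs(T[...,1])<.009); P=T[m]
    print('bar',m.sum(),P.min(0),P.max(0),np.median(P,0),cv2.minAreaRect((P[:,:2]*1000).astype(np.float32)))
m=(T[...,2]>.02)&(T[...,2]<.08)&(np.abs(T[...,0])<.04)&(np.abs(T[...,1])<.03); P=T[m];print('head',m.sum(),np.percentile(P,[2,50,98],axis=0))
m=(np.abs(W[...,0]-.5)<.06)&(np.abs(W[...,1]+.2)<.06)&(np.abs(W[...,2]-.036)<.004)
print('stand',cv2.minAreaRect((W[m][:,:2]*1000).astype(np.float32)))
h=(np.abs(W[...,0]-.5)<.03)&(np.abs(W[...,1]+.2)<.03)&(W[...,2]<.025); P=W[h];print('hole',h.sum(),P.min(0),P.max(0))
d=np.load('pics/s3.npz');W=d['W'];m=(np.abs(W[...,0]-.5)<.06)&(np.abs(W[...,1]+.2)<.06)&(np.abs(W[...,2]-.036)<.005)
print('stand side',cv2.minAreaRect((W[m][:,:2]*1000).astype(np.float32)))
m=(np.abs(W[...,0]-.5)<.04)&(np.abs(W[...,1]+.2)<.04)&(W[...,2]>.09)&(W[...,2]<.145);P=W[m];print('head side',np.percentile(P,[2,50,98],axis=0))
m=(np.abs(W[...,0]-.5)<.09)&(np.abs(W[...,1]-.06)<.09)&(np.abs(W[...,2]-.05)<.003); print('block',cv2.minAreaRect((W[m][:,:2]*1000).astype(np.float32)))
E
python3 - <<'E'
import cv2
a=cv2.imread('pics/w3.png');cv2.imwrite('pics/c3.png',cv2.resize(a[120:340,190:330],None,fx=2.7,fy=2.7,interpolation=2))
b=cv2.imread('pics/s3.png');cv2.imwrite('pics/c4.png',cv2.resize(b[160:290,210:350],None,fx=4,fy=4,interpolation=2))
E
```

```text
bar 4982 [-0.0394 -0.009  -0.0399] [ 0.0497  0.009  -0.0203] [ 0.0101  0.001  -0.0267] ((5.255756378173828, 0.12989521026611328), (17.97535514831543, 88.95296478271484), 88.42393493652344)
head 411 [[-0.0102 -0.0156  0.0441]
 [ 0.0029 -0.0105  0.0456]
 [ 0.0119  0.0169  0.0673]]
stand ((503.8206481933594, -200.4842987060547), (79.89118194580078, 80.44914245605469), 86.6323013305664)
hole 223 [ 0.4882 -0.2214  0.004 ] [ 0.5202 -0.1803  0.0243]
stand side ((502.2876892089844, -200.39889526367188), (83.77041625976562, 82.5588607788086), 86.53120422363281)
head side [[ 0.4866 -0.2171  0.1183]
 [ 0.4951 -0.2083  0.1362]
 [ 0.5159 -0.1876  0.1448]]
block ((502.6895751953125, 60.296295166015625), (114.61630249023438, 115.77561950683594), 7.870819568634033)
```

View pics/c4.png

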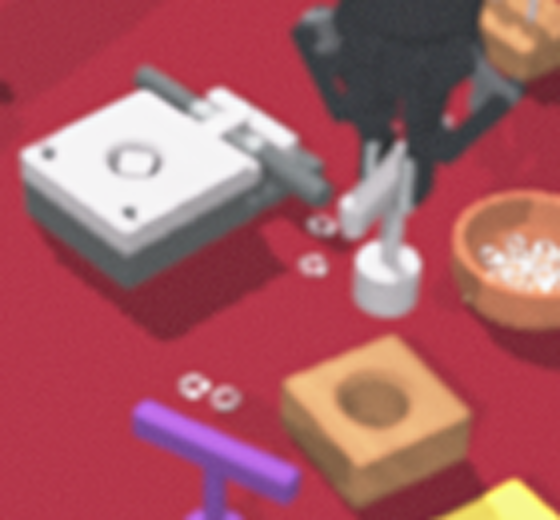

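View pics/c3.png

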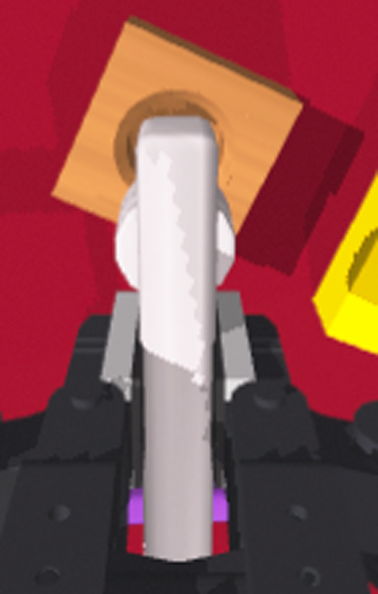

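Run:
```python
from h import *
np.set_printoptions(suppress=True,precision=4)
x,y=.5031,.0608
ctrl.reach([x,y,.19],q(46.2)); ctrl.move_l([x,y,.13],speed=.1)
ctrl.sleep(.2);s0=sensors.get_state();print(s0['time_s'],s0['ee_pos'],s0['wrist_force'],s0['ft_torque'],yaw(s0))
hit=ctrl.move_l([x,y,.1005],speed=.03,threshold=8); st=sensors.get_state()
print(hit,st['time_s'],st['ee_pos'],st['wrist_force'],st['ft_torque'])
shot('side','s4')
```

```text
8.9167 [0.5036 0.0609 0.1306] [-0.6177  0.9887 -3.9398] [ 0.0165 -0.0272 -0.0072] 46.20165345661329
True 9.8333 [0.5028 0.0608 0.1011] [-1.434   0.1754  5.4452] [-0.006   0.1316  0.0188]
```

Run:
```python
from h import *
np.set_printoptions(suppress=True,precision=3)
x,y,z=.5028,.0608,.1015
for a in np.arange(2,21,2):
    ctrl.reach([x,y,z],q(46.2+a)); st=sensors.get_state(); print(a,round(yaw(st)-46.2,2),st['time_s'],st['wrist_force'],st['ft_torque'],st['ee_pos'],round(st['finger_gap'],4))
    if abs(st['ft_torque'][2])>.7: break
```

```text
2 1.95 10.1333 [ 0.779 -0.053 -3.784] [0.025 0.007 0.019] [0.503 0.061 0.101] 0.0127
4 3.93 10.3833 [-0.61  -0.496 -3.26 ] [ 0.021 -0.035 -0.065] [0.503 0.061 0.101] 0.0126
6 5.92 10.6333 [ 0.728  0.683 -3.509] [0.009 0.003 0.01 ] [0.503 0.061 0.101] 0.0126
8 7.92 10.8833 [-0.129  0.986 -3.835] [ 0.106  0.08  -0.066] [0.503 0.061 0.101] 0.0127
10 9.91 11.1333 [-0.869  1.111 -5.   ] [ 0.186  0.16  -0.142] [0.503 0.061 0.101] 0.0129
12 11.9 11.3833 [-1.523  1.278 -4.758] [ 0.259  0.189 -0.296] [0.503 0.061 0.101] 0.0126
14 13.88 11.6333 [-0.005  1.933 -6.651] [ 0.321  0.206 -0.695] [0.503 0.061 0.101] 0.0127
16 15.86 11.8833 [-1.259  3.14  -6.697] [ 0.476  0.201 -1.101] [0.503 0.061 0.101] 0.0122
```

Run:
```python
from h import *
np.set_printoptions(suppress=True,precision=3)
x,y,z=.5028,.0608,.1015
for a in [10,4,-2,-6,-8,-10,-12,-14,-16,-18,-20,-23]:
    ctrl.reach([x,y,z],q(46.2+a)); st=sensors.get_state(); print(a,round(yaw(st)-46.2,2),st['time_s'],st['wrist_force'],st['ft_torque'],st['ee_pos'],round(st['finger_gap'],4))
    if abs(st['ft_torque'][2])>.7: break
shot('wrist','w5'); shot('top','t5')
```

```text
10 10.22 12.1333 [-0.845  1.561 -4.213] [ 0.239  0.373 -0.051] [0.503 0.061 0.102] 0.0129
4 4.29 12.3833 [-0.001 -0.325 -4.308] [0.064 0.01  0.017] [0.503 0.061 0.102] 0.0123
-2 -1.68 12.6333 [ 0.252  0.839 -3.426] [ 0.097  0.065 -0.029] [0.503 0.061 0.102] 0.0125
-6 -5.74 12.8833 [-1.594 -0.068 -3.004] [ 0.159  0.39  -0.009] [0.503 0.061 0.101] 0.0125
-8 -7.82 13.1333 [-1.36   0.423 -0.75 ] [0.1   0.46  0.168] [0.503 0.061 0.102] 0.0128
-10 -9.89 13.3833 [-1.616  0.408 -2.315] [0.144 0.603 0.178] [0.503 0.061 0.101] 0.0124
-12 -11.91 13.6333 [-2.953 -0.528 -1.551] [0.15  0.681 0.15 ] [0.503 0.061 0.101] 0.0125
-14 -13.92 13.8833 [-3.005  0.849 -0.931] [0.114 0.745 0.159] [0.503 0.061 0.101] 0.0126
-16 -15.92 14.1333 [-3.04   0.146 -0.948] [0.094 0.848 0.213] [0.503 0.061 0.101] 0.0126
-18 -17.93 14.3833 [-2.956  1.004 -0.971] [0.108 0.885 0.186] [0.503 0.061 0.101] 0.0126
-20 -19.93 14.6333 [-2.988  0.519 -0.647] [0.135 0.897 0.202] [0.503 0.061 0.101] 0.0127
-23 -22.9 14.8833 [-3.808  0.12  -1.101] [0.077 0.918 0.039] [0.503 0.061 0.101] 0.0123
```

View pics/w5.png

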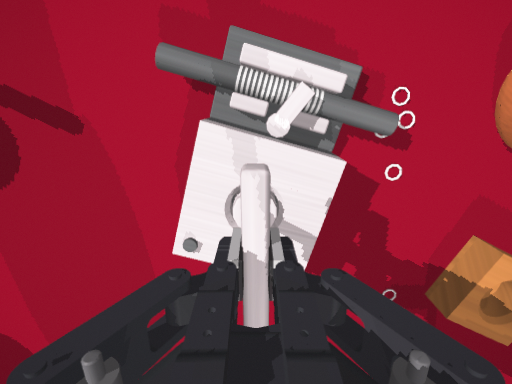

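Run:
```python
from h import *
np.set_printoptions(suppress=True,precision=3)
x,y,z=.5028,.0608,.1015
for a in [-28,-33,-38,-43,-48,-53,-58,-61,-64]:
    ctrl.reach([x,y,z],q(46.2+a)); st=sensors.get_state(); print(a,round(yaw(st)-46.2,2),st['time_s'],st['wrist_force'],st['ft_torque'],st['ee_pos'],round(st['finger_gap'],4))
    if abs(st['ft_torque'][2])>.7: break
shot('wrist','w6'); shot('top','t6')
d=np.load('pics/w5.npz');s={'ee_pos':d['pos'],'eef_rot':d['rot']}
P=onplane('wrist',[[278,125],[305,92]],.066,s); print(P, np.degrees(np.arctan2(*(P[1]-P[0])[[1,0]])))
```

```text
-28 -27.86 15.2333 [-3.369  0.285 -1.204] [0.109 0.994 0.092] [0.503 0.061 0.101] 0.0125
-33 -32.8 15.4833 [-3.627  0.244 -1.611] [0.076 1.036 0.064] [0.503 0.061 0.101] 0.0126
-38 -37.78 15.7333 [-3.723 -0.191 -1.834] [0.084 1.132 0.026] [0.503 0.061 0.101] 0.0127
-43 -42.77 15.9833 [-3.628  0.602 -1.189] [0.115 1.173 0.037] [0.503 0.061 0.101] 0.0126
-48 -47.76 16.2333 [-4.727  0.202 -1.122] [0.078 1.264 0.049] [0.503 0.061 0.101] 0.0129
-53 -52.76 16.4833 [-4.997  0.346 -1.592] [0.099 1.328 0.067] [0.503 0.061 0.101] 0.0127
-58 -57.76 16.7333 [-5.401  0.771 -2.167] [0.082 1.383 0.073] [0.503 0.061 0.101] 0.0127
-61 -60.79 16.9833 [-5.082  0.399 -1.473] [0.101 1.438 0.151] [0.503 0.061 0.101] 0.0125
-64 -63.79 17.2333 [-5.894  0.721 -1.337] [0.163 1.441 0.153] [0.503 0.061 0.101] 0.0125
[[0.569 0.072 0.066]
 [0.594 0.065 0.066]] -15.788834866101988
```

View pics/w6.png

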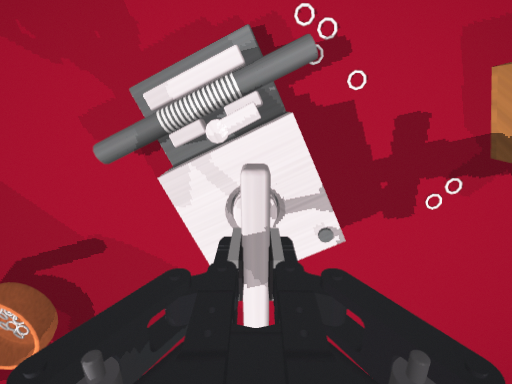

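Run:
```python
from h import *
d=np.load('pics/w6.npz');s={'ee_pos':d['pos'],'eef_rot':d['rot']}
P=onplane('wrist',[[217,130],[258,112]],.066,s); a=np.degrees(np.arctan2(*(P[1]-P[0])[[1,0]]))-7.8; print(P,a,a/1.6)
# edge-based
im=d['im']; cv2.imwrite('pics/c6.png',cv2.resize(im[80:170,150:290],None,fx=5,fy=5,interpolation=2))
```

```text
[[0.56860794 0.06434142 0.066     ]
 [0.57129652 0.03557884 0.066     ]] -92.45980173614815 -57.78737608509259
```

View pics/c6.png

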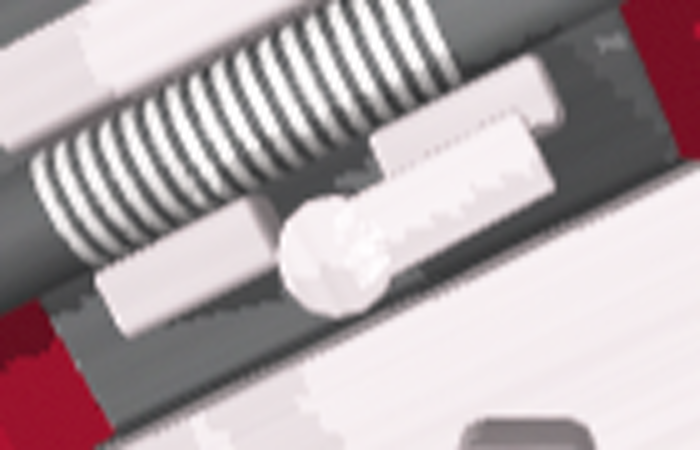

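Run:
```python
from h import *
np.set_printoptions(suppress=True,precision=3)
x,y,z=.5028,.0608,.1015
def pr(t):
    st=sensors.get_state(); print(t,round(yaw(st),2),st['time_s'],st['wrist_force'],st['ft_torque'],st['ee_pos'])
for a in [-60,-56]:
    ctrl.reach([x,y,z],q(46.2+a)); pr(a)
print(ctrl.move_l([x,y,.13],speed=.04,threshold=10)); pr('up')
ctrl.move_l([x,y,.2],speed=.1);pr('up2')
shot('wrist','w7');shot('side','s7')
im=cv2.imread('pics/s7.png');cv2.imwrite('pics/c7.png',cv2.resize(im[120:270,190:350],None,fx=4,fy=4,interpolation=2))
```

```text
-60 -13.77 17.5833 [-3.774  1.652 -4.401] [0.287 1.067 0.069] [0.503 0.061 0.101]
-56 -9.92 17.8333 [-1.935  1.555 -3.638] [ 0.349  0.754 -0.025] [0.503 0.061 0.102]
False
up -9.8 18.7 [ 0.668 -0.12  -4.245] [ 0.014 -0.036 -0.009] [0.503 0.061 0.13 ]
up2 -9.78 19.55 [-0.158  1.309 -4.473] [ 0.045  0.002 -0.065] [0.502 0.061 0.2  ]
```

View pics/c7.png

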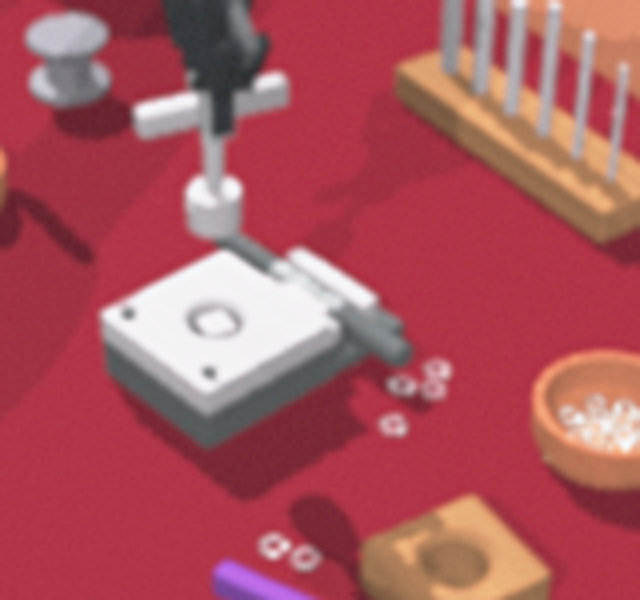

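View pics/w7.png

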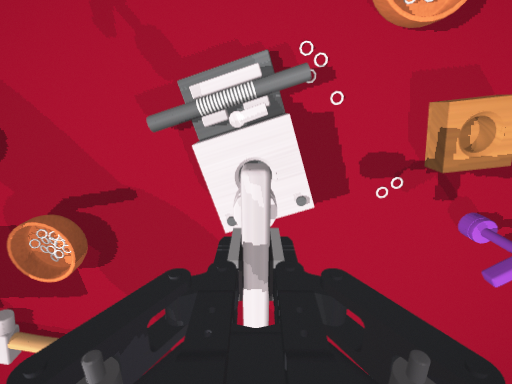

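Run:
```python
from h import *
np.set_printoptions(suppress=True,precision=3)
x,y=.5038,-.2003
def pr(t):
    st=sensors.get_state(); print(t,round(yaw(st),2),st['time_s'],st['wrist_force'],st['ft_torque'],st['ee_pos'])
ctrl.reach([x,y,.2],q(21.3)); ctrl.move_l([x,y,.12],speed=.12); ctrl.sleep(.2); pr('above')
print(ctrl.move_l([x,y,.075],speed=.03,threshold=5)); pr('down')
shot('side','s8')
im=cv2.imread('pics/s8.png');cv2.imwrite('pics/c8.png',cv2.resize(im[190:310,230:380],None,fx=4,fy=4,interpolation=2))
```

```text
above 21.31 21.6833 [-0.031 -0.121 -3.873] [-0.009  0.013 -0.004] [ 0.504 -0.2    0.121]
True
down 21.3 22.9917 [-1.023  0.998  4.933] [0.087 0.166 0.022] [ 0.504 -0.2    0.077]
```

View pics/c8.png

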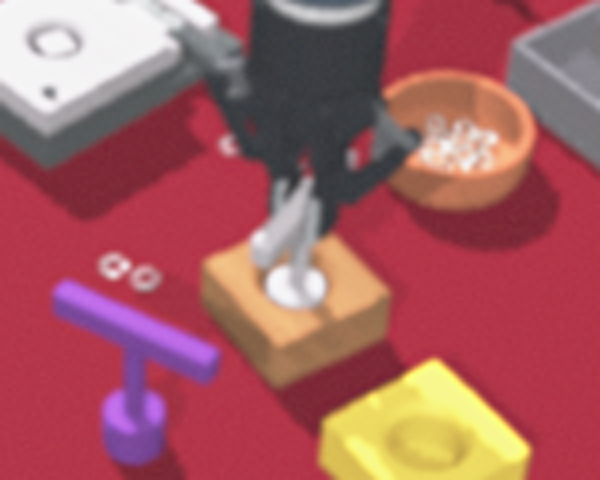

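Key is seated in the hole at the same height as before the lift. Releasing and retreating upward.

Run:
```python
from h import *
np.set_printoptions(suppress=True,precision=3)
ctrl.move_gripper(.085); ctrl.sleep(.2); st=sensors.get_state(); p=st['ee_pos']; print(st['finger_gap'],st['wrist_force'])
print(ctrl.move_l([p[0],p[1],.22],speed=.1,threshold=6)); st=sensors.get_state(); print(st['time_s'],st['ee_pos'],st['wrist_force'])
shot('wrist','w9');d=np.load('pics/w9.npz');W=d['W']
m=(np.abs(W[...,0]-.5)<.07)&(np.abs(W[...,1]+.2)<.05)&(W[...,2]>.095)&(W[...,2]<.115);P=W[m]
print(cv2.minAreaRect((P[:,:2]*1000).astype(np.float32)),np.median(P[:,2]))
ctrl.reach([.42,.2,.3],q(90)); shot('top','t9'); shot('side','s9'); print(sensors.get_state()['time_s'])
```

```text
0.08496917263182228 [-0.086 -0.136  0.033]
False
25.525 [ 0.502 -0.199  0.219] [-0.347  0.61  -0.416]
((504.1741943359375, -200.7665557861328), (98.66094970703125, 13.850404739379883), 21.786861419677734) 0.10363923785118095
27.2083
```

View pics/t9.png

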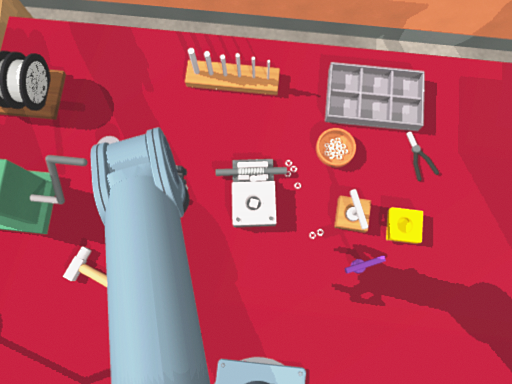

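View pics/s9.png

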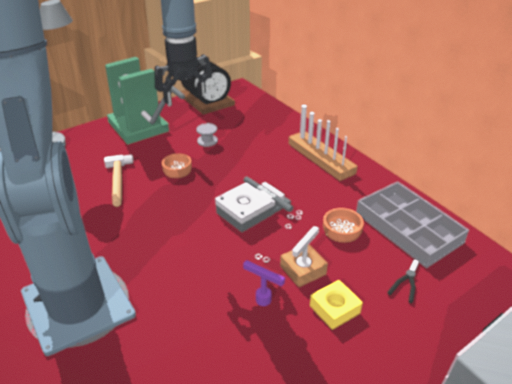

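View pics/w9.png

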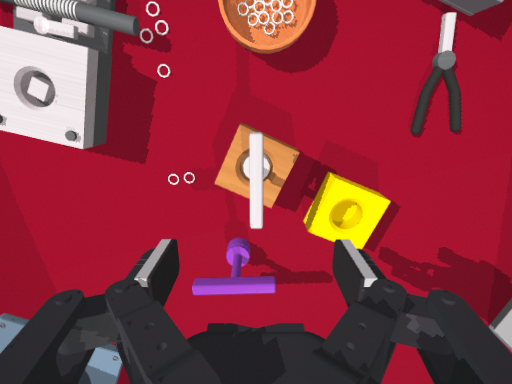

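Run:
```python
from h import *
print(order.finish_job()); print(sensors.get_state()['time_s'])
```

```text
the job is handed in; nothing more can be done
None
the job is handed in; nothing more can be done
```

The clamp is open, the key is back in its stand, and the job was handed in at about 27 s of the 72 s allowed.

- **Fitting the key:** I took the steel key from the wooden stand, not the purple look-alike, and left the yellow stand alone. The socket went down over the nut on the first try. The tool height agreed within about a millimetre with the key standing on the well's floor.
- **Finding the thread:** Turning anticlockwise came up solid: the resisting torque climbed to 1.1 N m and kept rising. Clockwise it gave at about 0.2 N m, so this clamp opens clockwise.
- **Turning:** I turned the nut about 57° clockwise. The strap measured about 92° in the wrist camera picture, which at the 1.6 ratio puts the nut near 57–58°. The strap lies clear of the mandrel.
- **Returning the key:** I backed off through the play, lifted the key out and stood it upright in the stand. Its bar is within 0.5 mm and 0.1° of where it started, with the top at 0.104 m, as before.

In the last pictures the mandrel lies in its cradle. Dish_a, the pliers and the purple and yellow look-alikes appear where they were in the top view. The arm hid dish_b and the spool there, but both look unmoved in the side view. The arm was clear of everything.

No check failed. The one oddity was a sideways force of up to about 6 N while turning, which went away once the key was lifted out.

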